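# Close the upright panel case and pin it shut

## Robot

A 6-joint arm with a two-finger parallel gripper is mounted at the origin on the work surface. World frame = base frame: x ahead of the robot, y to its left, z up, the work surface at z = 0. Lengths are in m, angles in rad, forces in N, time in s.
With the tool pointing down it reaches from about 0.4 to 0.825 m from the base axis. Payload 7 kg.
Tool frame: the origin (TCP) lies at the very end of the fingers, on their centre line; the grasp point (between the pads) lies 19 mm behind it (arm.grasp_offset is the distance from the TCP to the grasp point, in m); z points along the fingers, y is the line along which they close (so a half turn about z gives the same grasp; the last joint's range is limited). The gripper opens to 88 mm and grips with 3 to 60 N. Pads are 19 mm wide; open, the fingers measure 130 mm over their backs; the gripper's body (78 mm by 193 mm) begins 47 mm behind the grasp point.
Start: joints at [-0.82, 0.359, 0.012, 0, -1.224, -0.288], TCP at [0.301, -0.604, 0.204] pointing down, gripper open.
Joint ranges: [-3.07, 3.07], [-1.43, 2.12], [-1.02, 1.25], [-3.03, 1.67], [-3.05, -0], [-3.03, 3.03]. Speed limits (rad/s): [2.39, 2.39, 3.01, 3.14, 3.14, 3.14].

## Interface

Orientations are given as [roll, pitch, yaw] about the fixed x, y, z axes, in that order (R = Rz(yaw) Ry(pitch) Rx(roll)).
In Python, from station import get_state, cams, arm, nets gives the robot as it stands.
- The arm moves only by the shell command python3 -m creep 'ROWS' [FORCE]. ROWS is a JSON object of lists of equal length, an entry for each row: "translation": the shift along the world's x, y, z in mm, a list of three; "spin": the turn about the world's z in rad; "gripper": the opening, from 0 (shut) to 1 (fully open). In form: {"translation": [[dx, dy, dz], ...], "spin": [spin, ...], "gripper": [gripper, ...]}. A call has 1 to 8 rows; each row shifts and turns the commanded pose from where the row before left it; what a row does not reach is not made up. A row lasts 1/10 s, in which the tool goes at most 50 mm and 8.59 degrees, less where a joint would pass 70% of its speed; a pose out of reach is approached as far as the arm can. A call is refused whole if a number of a shift passes 50 or a number of a turn 0.15, either way. A call with a gripper value outside its range is refused whole. The fingers move at their own pace and stop on an object; FORCE is the grip in N (left out, the last holds). Time passes only in rows, so rows that do not move let the fingers close. It gives the time, the measured TCP pose, the force, the opening and the grip force at its end, in the units of the state.
- get_state(): the state, without advancing time (a new reading comes with each control period).
- cams.grab_frame(name): name is "side" or "top"; returns a dict with "img" (480x640x3 uint8, red, green, blue), "mtx" (3x3 intrinsics, pixels), "D" ([k1, k2, p1, p2, k3] as OpenCV has them; the pictures are not rectified), "R" (3x3) and "t" (3): a world point X has camera coordinates R X + t. Camera axes: x right, y down, z forward; pixel columns grow to the right and rows downward; lengths in m; the calibration is good to about 2 mm. A picture is of the moment at which its call begins. There is no depth.
- arm.job_done(): hands the job in; it is judged then, once.
Trained networks look in the newest picture that a camera, given by its name, has taken for a name from the list of things; names that differ only in an ending like _2 or _b are one class to them, and where a whole thing is asked for, a point or a joint stands for the part that bears it (a point fixed in the world has none). Each returns a list of dicts, best first, with "confidence" (0 to 1); they miss things now and then, are a little off and sometimes report something else, mostly with a low value. They report only what shows in the picture. A call takes as long as a camera call.
- nets.search_frame(camera, label): "centre" ([x, y, z] in m, in world coordinates, good to about 4 mm: the middle of the surface that is visible of it).
- nets.pinpoint(camera, label): "centre" ([x, y, z] in m, in world coordinates, good to about 4 mm: a listed point, or the origin of a listed thing).
The state is a dict: "t": time; "q": joint angles; "qd": joint speeds; "joint_efforts": joint torques, N m; "eef_pos": TCP position; "ee_rot": TCP orientation; "force": force on the tool from outside, world axes, zero at the start; "moment": the same for the moment, N m; "width": finger opening in m; "gripper_force": force on a finger pad.
Only numpy, scipy, OpenCV 4.12 (cv2) and the standard library are available. Lean on these libraries where they do the work, as an engineer would, in place of code of your own. Each camera call takes 0.05 s, during which the arm holds its last target. There are 200 camera calls.

## Task

The white panel case stands open like a book with a glass panel inside. Swing its loose half gently shut until the two halves meet edge to edge, then take the lock pin with the plain cylindrical head out of the pin rest and push it down fully home through the lined-up steel eyes at the case's free edge, and let go. Leave the ball-headed pin and everything else on the bench where it is.

Things in the scene. Friction and masses are not known exactly. Their poses are not given: they have to be found in the camera images.
- case: Fixed half of a white plastic case standing on a steel foot (60 x 190 x 6 mm); dark glass panel in pink foam inside. Origin: on the bench, in the parting plane (x = 0), midway along the 160 mm width. y runs along the width, from free edge (-80 mm) to hinge edge (+80); z up. Fills x 0 to 32, y -80 to 80, z 12 to 122 mm, open to -x. The movable half mirrors it when shut.
- half (a joint): Swing of the movable half about the vertical hinge, rad: 0 shut (edges meet), growing as it opens towards local -x of the case (clockwise from above), stop at 1.8. Stiff hinge: it stays where it is left and takes about 2 N at the push point. Half: 160 wide x 110 high x 32 mm deep, 4 mm walls.
- case_hinge (a point): Point on the vertical hinge axis at the height of the case's top (122 mm), local (0, +85) mm of the case; axes as the case's.
- half_push (a point): Point on the flat outer face of the movable half, 130 mm from the hinge axis, 95 mm above the bench, 35 mm from the free edge. Its -x points out of that face (push along +x to close); y runs from the free edge to the hinge, z up. The face is 12 to 122 mm above the bench; its two low ribs are only for looks.
- case_bore (a point): Centre of the hole in the top face (z 125 mm) of the upper steel eye, at (0, -96) mm in the case's frame; z up. Three eyes, 27 x 27 x 10 mm, vertical 13 mm through holes chamfered 2 mm: upper (z 115-125) and lower (89-99) on the fixed half, middle (102-112) on the movable half, in line only when the case is shut.
- pin_rest: Aluminium block 170 x 50 x 55 mm fixed on the bench, origin under its centre; three 13 mm through holes along its local x at -55, 0 and +55 mm. Holds the lock pin and the ball-headed pin upright, one hole is empty.
- lock_pin: Steel lock pin standing upright in the rest: shank 10 mm diameter, 46 mm long with chamfered foot, below a plain cylindrical head 18 mm diameter, 30 mm high. Origin: foot end of the shank, z up the shank; head from 46 to 76 mm. In the rest the head's underside sits on the block's top.
- lock_pin_collar (a point): Centre of the underside of the lock pin's head, 46 mm above its foot; z along the pin towards the head. When fully home it rests on the upper eye's top face.
- ball_pin: Similar steel pin with a 28 mm ball head (ball centre 60 mm from foot), standing in another hole of the rest; stays there. Origin: foot end.
- tape: Clear roll of tape lying flat, 84 mm across, 24 mm high, behind the case. Origin: under its centre.
- bottle: White plastic bottle, 56 mm across, 150 mm high, behind the case. Origin: under its centre.
- loupe: Black standing magnifier, 44 mm across, 38 mm high, beyond the pin rest. Origin: under its centre.
- driver: Screwdriver with black handle, lying beside the pin rest on the side away from the case. Origin: under its middle.
- coupon: Dark glass plate 110 x 70 x 6 mm lying flat at the robot's left. Origin: under its centre.
- parts_tray: Grey divided tray 120 x 90 x 30 mm, at the robot's right. Origin: under its centre.

How it is judged:
By the outcome, as a careful person would: the job done as asked, in the order asked, and still so for the second after the job is handed in, with the robot touching nothing.
It also fails if it takes over 58 s, if anything falls off the work surface, if the arm or the gripper's body presses on something with over 40 N, if the wrist force passes 120 N, or if a joint passes its speed limit or range.

## Working session

There is one attempt and no reset: what is moved stays moved. The work goes in short steps, Python scripts to look and compute and a shell command to move; the robot and the scene stay as the last step left them, time stands still between calls to the robot, and variables do not carry over. Pictures are saved under pics/ and viewed, at most 10 in all, crops included, and the job is handed in when it is done.

```bash
mkdir -p pics; python3 - <<'E'
from station import get_state,cams,arm,nets
import cv2,numpy as np
s=get_state();print(s['t'],s['eef_pos'],s['ee_rot'],s['width'],arm.grasp_offset)
for c in('side','top'):
    f=cams.grab_frame(c);cv2.imwrite(f'pics/{c}0.png',f['img'][:,:,::-1])
    print(c,'cam at',(-f['R'].T@f['t']).round(3))
    for l in('case','case_hinge','half_push','case_bore','pin_rest','lock_pin','lock_pin_collar','ball_pin','tape','bottle','loupe'):
        print(l,[(np.round(d['centre'],4).tolist(),round(d['confidence'],2)) for d in nets.pinpoint(c,l)[:2]])
E
```

```text
0.0 [ 0.30106874 -0.60351809  0.20312315] [ 3.13989217e+00 -1.75384397e-04 -2.67892677e+00] 0.08730351670247095 0.0188
side cam at [-0.075 -1.105  1.197]
case [([0.5896, 0.1148, 0.0014], 0.59), ([0.5576, 0.1912, 0.1205], 0.49)]
case_hinge [([0.5571, 0.1968, 0.1242], 0.93)]
half_push [([0.4675, 0.4479, 0.0016], 0.65), ([0.4602, 0.1086, 0.0949], 0.6)]
case_bore [([0.6176, 0.0228, 0.1275], 0.96)]
pin_rest [([0.4644, 0.4484, 0.0014], 0.48)]
lock_pin []
lock_pin_collar []
ball_pin [([0.4663, 0.4491, 0.0019], 0.47)]
tape [([0.7103, 0.0552, 0.0018], 0.54), ([0.6618, 0.1917, 0.0006], 0.24)]
bottle [([0.6625, 0.1937, 0.001], 0.69)]
loupe [([0.7049, -0.2519, -0.0018], 0.65)]
top cam at [ 0.357 -0.029  1.265]
case [([0.5862, 0.1085, 0.0004], 0.56), ([0.7095, 0.0571, 0.0011], 0.5)]
case_hinge [([0.5607, 0.1908, 0.12], 0.55)]
half_push [([0.463, 0.0998, 0.0917], 0.6)]
case_bore [([0.617, 0.0215, 0.1203], 0.91)]
pin_rest [([0.5649, -0.2798, -0.0003], 0.84)]
lock_pin [([0.6181, -0.2673, 0.0063], 0.39), ([0.619, 0.0246, 0.1177], 0.31)]
lock_pin_collar [([0.6187, -0.269, 0.0592], 0.43)]
ball_pin [([0.5079, -0.2867, 0.0125], 0.67)]
tape [([0.7084, 0.0619, -0.0039], 0.64)]
bottle [([0.6664, 0.193, 0.0017], 0.75)]
loupe [([0.708, -0.2541, 0.0008], 0.62)]
```

View pics/top0.png

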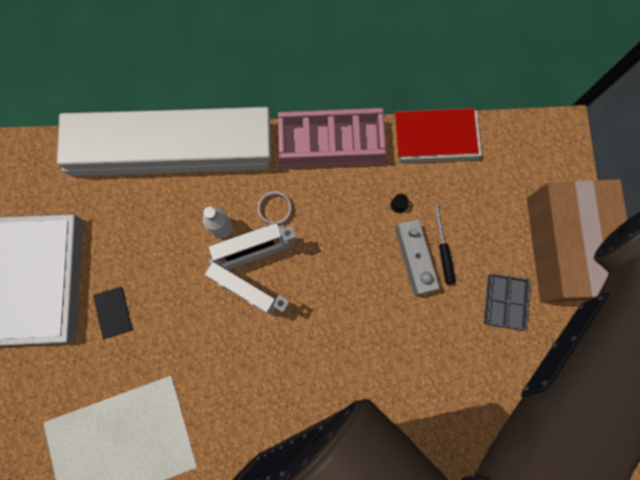

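View pics/side0.png

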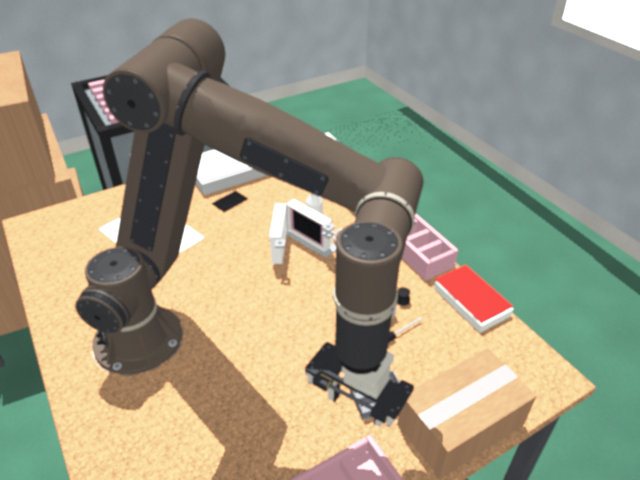

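The top view shows the fixed half from (212,258) to (288,232), and the open half from (210,268) to (280,303). The rest is at (417,257), with heads at (413,232) and (427,278) and the middle hole empty. The nets' hinge-to-bore distance is 181.5 mm against a nominal 181 mm, which agrees. I'll close the fingers, go to a stand-off in front of the half's outer face, and look closer at the pins.

```bash
python3 -m creep '{"translation":[[20,45,0],[20,45,0],[20,45,0],[20,45,0],[20,45,0],[20,45,0],[20,45,0],[20,45,0]],"spin":[-0.066,-0.066,-0.066,-0.066,-0.066,-0.066,-0.066,-0.066],"gripper":[0,0,0,0,0,0,0,0]}' 10
python3 -m creep '{"translation":[[-4,46,0],[-4,46,0],[-4,46,0],[-4,46,0],[-4,46,0],[-4,46,0],[-4,46,0],[-4,46,0]],"spin":[-0.066,-0.066,-0.066,-0.066,-0.066,-0.066,-0.066,-0.066],"gripper":[0,0,0,0,0,0,0,0]}'
python3 - <<'E'
import cv2
from station import *
a=cv2.imread('pics/top0.png')[215:305,380:460]
f=cams.grab_frame('side');cv2.imwrite('pics/side1.png',f['img'][:,:,::-1])
b=f['img'][180:330,260:460,::-1]
a=cv2.resize(a,(400,450),interpolation=cv2.INTER_CUBIC);b=cv2.resize(b,(400,300),interpolation=cv2.INTER_CUBIC)
b=cv2.copyMakeBorder(b,0,150,0,0,cv2.BORDER_CONSTANT)
cv2.imwrite('pics/pins.png',cv2.hconcat([a,b]))
for l in('lock_pin','lock_pin_collar','ball_pin','pin_rest','half_push','case_bore'):print(l,[(d['centre'],d['confidence']) for d in nets.pinpoint('side',l)[:2]])
E
```

```text
t: 2.0
eef_pos: [0.4619, -0.2421, 0.2045]
ee_rot: [-3.142, 0.001, 3.074]
force: [0.7, -0.5, 0.1]
width: 0.0294
gripper_force: 0.0
t: 2.8
eef_pos: [0.4288, 0.126, 0.2046]
ee_rot: [3.14, 0.0, 2.546]
force: [1.5, -0.2, -0.4]
width: 0.0004
gripper_force: 0.0
lock_pin [([0.6211, -0.2717, 0.0045], 0.53)]
lock_pin_collar [([0.6206, -0.2688, 0.0521], 0.64)]
ball_pin [([0.5097, -0.2899, 0.0105], 0.58), ([0.5655, -0.2798, 0.0041], 0.54)]
pin_rest [([0.5626, -0.2835, 0.0012], 0.63)]
half_push [([0.4568, 0.1075, 0.0973], 0.69), ([0.4539, -0.4853, -0.0015], 0.19)]
case_bore [([0.6159, 0.0245, 0.1289], 0.72)]
```

View pics/pins.png

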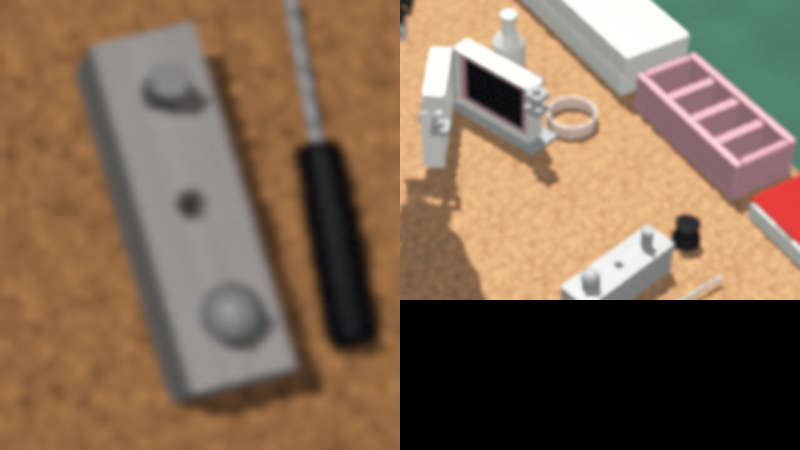

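The far pin (crop (170,85), world about 0.62,-0.27) has the plain cylindrical head. The near one (crop (235,315)) is the ball. Next I'll work out the closing arc.

```bash
cat >h.py <<'E'
import numpy as np
H=np.array([.559,.193]);B=np.array([.617,.0225])
yc=(H-B)/np.linalg.norm(H-B);xc=np.array([yc[1],-yc[0]])
def tcp(th,g): # tool centre, g = distance from face, in world mm
    p=np.array([-32-g,-130]);c,s=np.cos(-th),np.sin(-th)
    q=np.array([c*p[0]-s*p[1],s*p[0]+c*p[1]])
    return 1000*H+q[0]*xc+q[1]*yc
E
python3 - <<'E'
from h import *
from station import get_state
s=get_state();p=s['eef_pos'][:2]*1000;print(np.degrees(np.arctan2(yc[1],yc[0])),p)
r=(np.array([.460,.105])-H);r=np.array([r@xc,r@yc]);th=(np.arctan2(-130,-32)-np.arctan2(r[1],r[0]));print('theta',th,np.linalg.norm(r)*1000)
last=p
for t in np.r_[.91,np.arange(.84,-.01,-.07)]:
    q=tcp(t,10);print(round(t,2),q.round(1),(q-last).round(1));last=q
E
python3 -m creep '{"translation":[[0,0,-39],[0,0,-39],[0,0,-38],[0,0,0]],"spin":[0,0,0,0],"gripper":[0,0,0,0]}'
```

```text
108.7870694613854 [429.29009404 123.16284988]
theta 0.9306947144398201 132.45754036671528
0.91 [452.4 107.5] [ 23.2 -15.7]
0.84 [458.7 100.3] [ 6.2 -7.2]
0.77 [465.4  93.5] [ 6.7 -6.8]
0.7 [472.6  87.2] [ 7.2 -6.3]
0.63 [480.2  81.4] [ 7.6 -5.8]
0.56 [488.2  76.1] [ 8.  -5.2]
0.49 [496.6  71.5] [ 8.3 -4.7]
0.42 [505.2  67.4] [ 8.7 -4.1]
0.35 [514.1  64. ] [ 8.9 -3.5]
0.28 [523.3  61.1] [ 9.1 -2.8]
0.21 [532.6  59. ] [ 9.3 -2.2]
0.14 [542.   57.4] [ 9.4 -1.5]
0.07 [551.5  56.6] [ 9.5 -0.9]
0.0 [561.1  56.4] [ 9.6 -0.2]
t: 3.55
eef_pos: [0.4265, 0.1206, 0.0843]
ee_rot: [-3.134, -0.003, 2.545]
force: [-0.2, -1.6, 0.4]
width: 0.0005
gripper_force: 0.0
```

```bash
python3 -m creep '{"translation":[[5,-3.5,1],[5,-3.5,1],[4,-2.5,1],[3,-2,0],[3,-2,0],[2,-1.5,0]],"spin":[0,0,0,0,0,0],"gripper":[0,0,0,0,0,0]}'
python3 -m creep '{"translation":[[3,-3.6,0],[3.1,-3.6,0],[3.3,-3.4,0],[3.4,-3.4,0],[3.6,-3.2,0],[3.6,-3.1,0],[3.8,-2.9,0],[3.8,-2.9,0]],"spin":[0.035,0.035,0.035,0.035,0.035,0.035,0.035,0.035],"gripper":[0,0,0,0,0,0,0,0]}'
```

```text
t: 4.15
eef_pos: [0.4517, 0.1089, 0.0914]
ee_rot: [3.141, 0.0, 2.548]
force: [-0.2, 0.1, 0.5]
width: 0.0006
gripper_force: 0.0
t: 4.95
eef_pos: [0.4786, 0.0827, 0.091]
ee_rot: [-3.141, -0.001, 2.83]
force: [-2.8, -0.5, 1.5]
width: 0.0007
gripper_force: 0.9
```

Contact is made at about 2.8 N, matching the hinge. I'll continue along the arc and slow down before it closes.

```bash
python3 -m creep '{"translation":[[4,-2.6,0],[4,-2.6,0],[4.1,-2.3,0],[4.2,-2.3,0],[4.3,-2.1,0],[4.4,-2,0],[4.4,-1.8,0],[4.5,-1.7,0]],"spin":[0.035,0.035,0.035,0.035,0.035,0.035,0.035,0.035],"gripper":[0,0,0,0,0,0,0,0]}'
python3 -m creep '{"translation":[[4.5,-1.4,0],[4.6,-1.4,0],[4.6,-1.1,0],[4.7,-1.1,0],[3,-0.5,0],[3,-0.5,0]],"spin":[0.035,0.035,0.035,0.035,0.022,0.022],"gripper":[0,0,0,0,0,0]}'
python3 - <<'E'
import cv2
from station import *
fs=[]
for c,(x,y) in(('top',(180,180)),('side',(240,180))):
    f=cams.grab_frame(c);b=f['img'][y:y+120,x:x+130,::-1];fs.append(cv2.resize(b,(400,370),interpolation=cv2.INTER_CUBIC))
    for l in('half_push','case_bore','case_hinge'):print(c,l,[(d['centre'],d['confidence']) for d in nets.pinpoint(c,l)[:1]])
cv2.imwrite('pics/push1.png',cv2.hconcat(fs))
from h import *
s=get_state();print(s['eef_pos'],s['ee_rot'],s['force'],s['t'])
E
```

```text
t: 5.75
eef_pos: [0.512, 0.0649, 0.0907]
ee_rot: [-3.141, -0.002, 3.11]
force: [-2.8, -1.5, 1.3]
width: 0.0006
gripper_force: 1.1
t: 6.35
eef_pos: [0.5366, 0.0591, 0.0907]
ee_rot: [-3.141, -0.002, -2.99]
force: [-2.1, -2.2, -0.6]
width: 0.0007
gripper_force: 1.1
top half_push []
top case_bore [([0.6182, -0.2697, 0.0587], 0.58)]
top case_hinge []
side half_push [([0.5442, 0.0647, 0.096], 0.83)]
side case_bore [([0.616, 0.0239, 0.126], 0.9)]
side case_hinge [([0.5578, 0.1933, 0.1228], 0.93)]
[0.53716603 0.05969414 0.09110787] [ 3.14140485e+00  1.84014907e-04 -2.99086947e+00] [-2.04024007 -0.16061331 -0.15318399] 6.75
```

View pics/push1.png

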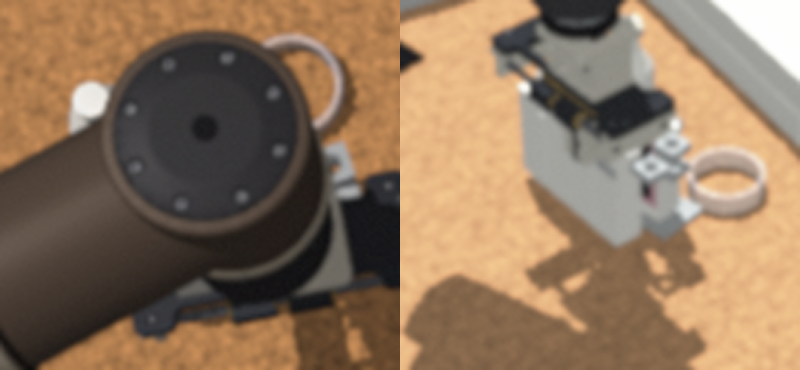

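The side crop shows the half almost shut: the movable eye at (655,165) still sits in front of the fixed eye at (675,140), about 20 mm left to go. I'll creep on in smaller steps and watch the force.

```bash
python3 -m creep '{"translation":[[2.5,-0.4,0],[2.5,-0.4,0],[2.5,-0.3,0],[2.5,-0.3,0],[2.5,-0.2,0],[2.5,-0.2,0]],"spin":[0.02,0.02,0.02,0.02,0.02,0.02],"gripper":[0,0,0,0,0,0]}'
python3 -m creep '{"translation":[[1.5,-0.1,0],[1.5,-0.1,0],[1,0,0],[1,0,0]],"spin":[0.012,0.012,0.01,0.01],"gripper":[0,0,0,0]}'
```

```text
t: 7.35
eef_pos: [0.5526, 0.0578, 0.0911]
ee_rot: [3.142, 0.0, -2.869]
force: [-1.8, 0.0, 0.1]
width: 0.0003
gripper_force: 0.8
t: 7.75
eef_pos: [0.5573, 0.0575, 0.0911]
ee_rot: [-3.142, -0.0, -2.826]
force: [-1.6, -0.6, 0.4]
width: 0.0005
gripper_force: 0.8
```

```bash
python3 -m creep '{"translation":[[0.7,0,0],[0.7,0,0]],"spin":[0.005,0.005],"gripper":[0,0]}'
python3 -m creep '{"translation":[[0.7,0,0],[0.7,0,0]],"spin":[0,0],"gripper":[0,0]}'
python3 -m creep '{"translation":[[0.5,0.1,0],[0.5,0.1,0]],"spin":[0,0],"gripper":[0,0]}'
```

```text
t: 7.95
eef_pos: [0.5586, 0.0574, 0.0911]
ee_rot: [-3.142, -0.0, -2.817]
force: [-2.1, 0.6, 0.8]
width: 0.0008
gripper_force: 1.0
t: 8.15
eef_pos: [0.5588, 0.0573, 0.0908]
ee_rot: [3.141, -0.002, -2.817]
force: [-7.8, 0.4, 4.4]
width: 0.0001
gripper_force: 3.5
t: 8.35
eef_pos: [0.5589, 0.0571, 0.0907]
ee_rot: [3.141, -0.004, -2.817]
force: [-10.1, 0.4, 6.5]
width: 0.0003
gripper_force: 4.9
```

The force rises to 10 N with no further travel, so the half has met its stop. I'll back off and check.

```bash
python3 -m creep '{"translation":[[-3,-1,0],[-15,-5,0],[-25,-8,0],[0,0,45],[0,-20,45],[20,-45,0],[0,-50,0],[0,-50,0]],"spin":[0,0,0,0,0,0,0,0],"gripper":[0,0,0,0.3,0.45,0.45,0.45,0.45]}'
python3 - <<'E'
import cv2
from station import *
fs=[]
for c,(x,y) in(('top',(190,190)),('side',(250,170))):
    f=cams.grab_frame(c);b=f['img'][y:y+110,x:x+120,::-1];fs.append(cv2.resize(b,(400,367),interpolation=cv2.INTER_CUBIC))
    for l in('half_push','case_bore','case_hinge','lock_pin_collar','lock_pin','ball_pin','pin_rest'):print(c,l,[(d['centre'],d['confidence']) for d in nets.pinpoint(c,l)[:2]])
cv2.imwrite('pics/shut.png',cv2.hconcat(fs))
E
```

```text
t: 9.15
eef_pos: [0.5393, -0.1227, 0.182]
ee_rot: [-3.141, 0.003, -2.815]
force: [1.8, 0.3, -1.2]
width: 0.0348
gripper_force: 0.0
top half_push []
top case_bore []
top case_hinge []
top lock_pin_collar [([0.621, -0.2712, 0.0598], 0.46)]
top lock_pin [([0.6198, -0.2686, 0.0102], 0.6)]
top ball_pin [([0.508, -0.2884, 0.0111], 0.43)]
top pin_rest [([0.565, -0.2766, -0.0005], 0.91)]
side half_push [([0.5664, 0.0645, 0.0987], 0.65)]
side case_bore [([0.6119, 0.0234, 0.1284], 0.81)]
side case_hinge [([0.5589, 0.1949, 0.122], 0.74)]
side lock_pin_collar [([0.5579, 0.1943, 0.1208], 0.74), ([0.6202, -0.2685, 0.0548], 0.6)]
side lock_pin [([0.6191, -0.2685, 0.0092], 0.55), ([0.6152, 0.0227, 0.1261], 0.16)]
side ball_pin [([0.5101, -0.2916, 0.0094], 0.46)]
side pin_rest [([0.5638, -0.2816, 0.0012], 0.83)]
```

View pics/shut.png

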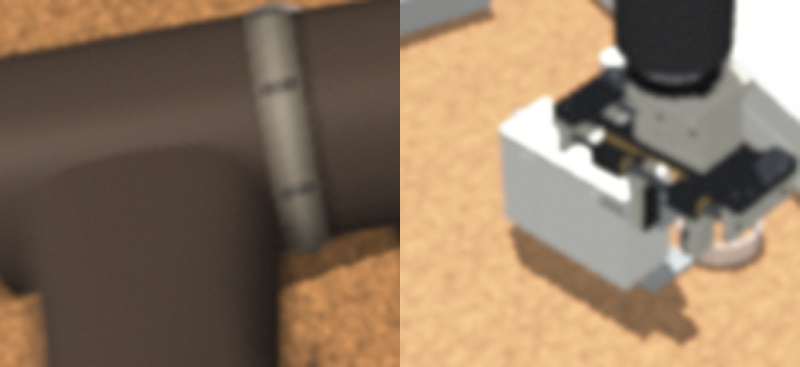

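The half reads shut, with the white outer face flush at crop (510–650,130–280). Both cameras put the lock pin at about (0.620,-0.269). I'll hover over it and look at the case unobstructed from there.

```bash
python3 -m creep '{"translation":[[20,-37,0],[20,-37,0],[20,-37,0],[20,-36,0],[0,0,-30],[0,0,-30],[0,0,0]],"spin":[0,0,0,0,0,0,0],"gripper":[0.45,0.45,0.45,0.45,0.45,0.45,0.45]}'
python3 - <<'E'
import cv2
from station import *
fs=[]
for c,(x,y) in(('top',(195,195)),('side',(250,170))):
    f=cams.grab_frame(c);cv2.imwrite(f'pics/{c}2.png',f['img'][:,:,::-1]);b=f['img'][y:y+110,x:x+120,::-1];fs.append(cv2.resize(b,(400,367),interpolation=cv2.INTER_CUBIC))
    for l in('half_push','case_bore','case_hinge','lock_pin_collar'):print(c,l,[(d['centre'],d['confidence']) for d in nets.pinpoint(c,l)[:2]])
cv2.imwrite('pics/shut2.png',cv2.hconcat(fs))
print(get_state()['eef_pos'])
E
```

```text
t: 10.65
eef_pos: [0.615, -0.2678, 0.1161]
ee_rot: [3.137, -0.007, -2.818]
force: [-0.5, 0.3, 0.1]
width: 0.0395
gripper_force: 0.0
top half_push [([0.5696, 0.0568, 0.0918], 0.92)]
top case_bore []
top case_hinge [([0.5607, 0.1932, 0.1225], 0.69)]
top lock_pin_collar []
side half_push [([0.5695, 0.0653, 0.0978], 0.75)]
side case_bore [([0.6172, 0.025, 0.1243], 0.85)]
side case_hinge [([0.5586, 0.1941, 0.1245], 0.71), ([0.4524, -0.4838, -0.0052], 0.24)]
side lock_pin_collar [([0.6187, -0.2692, 0.0531], 0.39)]
[ 0.61839976 -0.2681618   0.1220386 ]
```

View pics/shut2.png

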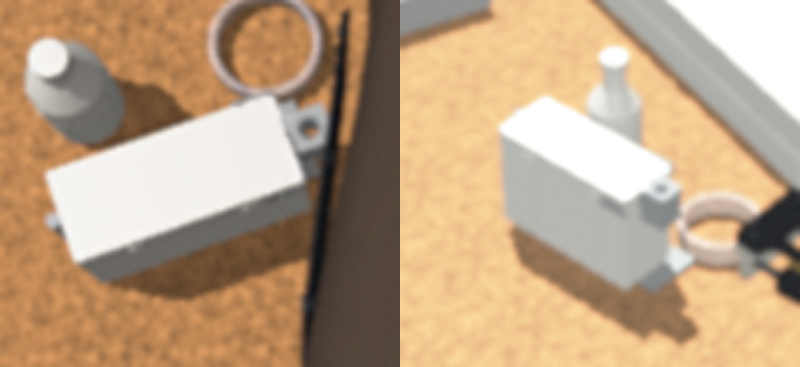

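The case is shut, edges flush in both crops. The hole shows at top crop (308,129), full-frame px (287.4,233.7), and side crop (660,188), px (328,226.4). Next I'll refine the bore from pixels, and descend and grip.

```bash
cat >>h.py <<'E'
import cv2
def ray(f,uv):
    n=cv2.undistortPoints(np.array([[uv]],float),f['mtx'],f['D'])[0,0];d=f['R'].T@np.r_[n,1];o=-f['R'].T@f['t'];return o,d
def onz(f,uv,z):
    o,d=ray(f,uv);return o+d*(z-o[2])/d[2]
def proj(f,X):
    return cv2.projectPoints(np.array([X],float),cv2.Rodrigues(f['R'])[0],f['t'],f['mtx'],f['D'])[0][0,0]
def tri(rs):
    A=0;b=0
    for o,d in rs:
        d=d/np.linalg.norm(d);P=np.eye(3)-np.outer(d,d);A=A+P;b=b+P@o
    return np.linalg.solve(A,b)
def darkc(g,uv,r=3):
    u,v=np.round(uv).astype(int);w=g[v-r:v+r+1,u-r:u+r+1].astype(float);w=np.clip(np.percentile(w,70)-w,0,None)
    yy,xx=np.mgrid[v-r:v+r+1,u-r:u+r+1];return np.array([(w*xx).sum(),(w*yy).sum()])/w.sum()
E
python3 -m creep '{"translation":[[1,-1,-25],[0,0,-20],[0,0,-10],[0,0,-5],[0,0,0],[0,0,0]],"spin":[0,0,0,0,0,0],"gripper":[0.45,0.45,0.45,0.45,0.45,0.45]}'
python3 - <<'E'
from h import *
from station import *
rs=[]
for c,uv in(('top',(287.4,233.7)),('side',(328,226.4))):
    f=cams.grab_frame(c);g=cv2.imread(f'pics/{c}2.png',0)
    q=darkc(g,uv);rs.append(ray(f,q));print(c,q,onz(f,q,.125),onz(f,q,.121),'pred px',proj(f,[.617,.0225,.125]))
    u,v=np.round(uv).astype(int);print(g[v-4:v+5,u-5:u+6])
print('tri',tri(rs))
s=get_state();print(s['eef_pos'],s['force'],s['t'])
E
```

```text
t: 11.75
eef_pos: [0.6197, -0.2695, 0.062]
ee_rot: [-3.141, 0.001, -2.817]
force: [0.0, 0.6, -0.5]
width: 0.0394
gripper_force: 0.0
top [286.90622261 232.72217353] [0.61376821 0.0233546  0.125     ] [0.61467054 0.02353994 0.121     ] pred px [287.24568219 231.29774999]
[[189 184 175 159 142 133 137 151 167 179 166]
 [185 178 159 130 106  96 101 122 152 172 162]
 [181 172 143 107  85  79  84 102 137 163 153]
 [179 170 136  99  86  92  97 107 136 159 145]
 [173 173 147 112  98 111 122 134 152 163 140]
 [160 172 163 137 119 121 133 152 167 167 132]
 [158 168 174 164 149 143 152 167 178 168 126]
 [162 159 174 177 175 172 174 177 175 158 113]
 [178 155 169 181 180 174 171 163 148 124  87]]
side [327.85223204 227.22081642] [0.61080977 0.01498795 0.125     ] [0.61337097 0.01916745 0.121     ] pred px [328.32011306 225.21065253]
[[255 255 254 254 253 249 235 216 200 197 200]
 [255 254 251 248 245 239 228 219 212 209 208]
 [254 251 242 234 229 227 225 227 228 225 221]
 [254 249 235 217 198 195 205 223 233 234 228]
 [248 241 228 203 175 168 183 214 231 230 221]
 [216 221 220 207 189 182 195 217 224 214 193]
 [162 178 196 206 210 213 216 217 204 179 167]
 [140 146 162 182 200 210 207 191 168 152 156]
 [136 136 142 153 164 174 171 156 141 136 153]]
tri [0.61585166 0.02365062 0.11675   ]
[ 0.61967638 -0.2694362   0.06213877] [0.15586181 0.25781251 0.38112603] 11.85
```

Fingers are around the head at z=0.062, above the block top. Gripping and lifting.

```bash
python3 -m creep '{"translation":[[0,0,0],[0,0,0],[0,0,0],[0,0,0],[0,0,0]],"spin":[0,0,0,0,0],"gripper":[0.1,0.1,0.1,0.1,0.1]}' 25
python3 -m creep '{"translation":[[0,0,4],[0,0,10],[0,0,20],[0,0,30],[0,0,30],[0,0,30],[0,0,15],[0,0,0]],"spin":[0,0,0,0,0,0,0,0],"gripper":[0.1,0.1,0.1,0.1,0.1,0.1,0.1,0.1]}'
python3 - <<'E'
from station import *
import cv2
f=cams.grab_frame('side');cv2.imwrite('pics/side3.png',f['img'][:,:,::-1])
for l in('lock_pin_collar','lock_pin','ball_pin'):print(l,[(d['centre'],d['confidence']) for d in nets.pinpoint('side',l)[:2]])
s=get_state();print(s['eef_pos'],s['force'],s['width'],s['gripper_force'])
E
```

```text
t: 12.35
eef_pos: [0.6196, -0.2691, 0.0629]
ee_rot: [-3.141, 0.001, -2.816]
force: [-1.3, 3.0, 8.8]
width: 0.0103
gripper_force: 4.4
t: 13.15
eef_pos: [0.6205, -0.2699, 0.2038]
ee_rot: [-3.139, 0.004, -2.817]
force: [1.5, -0.8, 0.3]
width: 0.0085
gripper_force: 0.0
lock_pin_collar [([0.6178, -0.2714, 0.053], 0.5)]
lock_pin [([0.6178, -0.2707, 0.0049], 0.46)]
ball_pin [([0.5092, -0.29, 0.0111], 0.45)]
[ 0.61834557 -0.26911171  0.19891507] [-0.48457664 -0.04463456 -0.76428705] 0.008574141606652846 0.0
```

The pin was not lifted: the fingers closed to 8.5 mm. Looking at what happened.

```bash
python3 - <<'E'
from station import *
import cv2
f=cams.grab_frame('top');cv2.imwrite('pics/top3.png',f['img'][:,:,::-1])
b=cv2.imread('pics/side3.png')[220:340,320:440];a=f['img'][200:300,370:470,::-1]
cv2.imwrite('pics/miss.png',cv2.hconcat([cv2.resize(x,(400,400),interpolation=cv2.INTER_CUBIC) for x in(a,b)]))
E
```

```text
(no output)
```

View pics/miss.png

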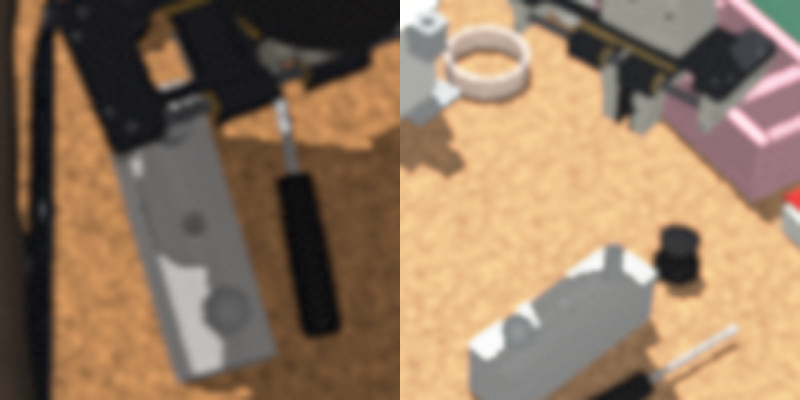

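```bash
python3 - <<'E'
from station import *
from h import *
f=cams.grab_frame('side');s=get_state();p=s['eef_pos'];print(p,s['width'])
im=cv2.imread('pics/side3.png');ft=cams.grab_frame('top');it=cv2.imread('pics/top3.png')
z=lambda i,x,y,n:cv2.resize(i[y:y+n,x:x+n],None,fx=400/n,fy=400/n,interpolation=cv2.INTER_CUBIC)
def mk(im,f,x,y,n):
    o=z(im,x,y,n)
    for X,c in((p,(0,0,255)),(p+[0,0,.019],(0,255,255)),([.6195,-.2695,.085],(255,0,0)),([.6195,-.2695,.055],(0,255,0))):
        q=proj(f,X);print(q);q=(q+.5-[x,y])*400/n;cv2.circle(o,tuple(int(v) for v in q),3,c,-1)
    return o
cv2.imwrite('pics/proj.png',cv2.hconcat([mk(im,f,340,210,100),mk(it,ft,380,190,80)]))
E
```

```text
[ 0.61845844 -0.26917941  0.19882798] 0.008736307050384898
[386.90508424 263.68526187]
[387.46769555 258.30298462]
[384.09625991 294.04010216]
[383.3009096  301.57223231]
[424.35879045 217.33654302]
[426.25079664 215.05829934]
[414.35770198 229.06556874]
[411.99776932 231.91774708]
```

View pics/proj.png

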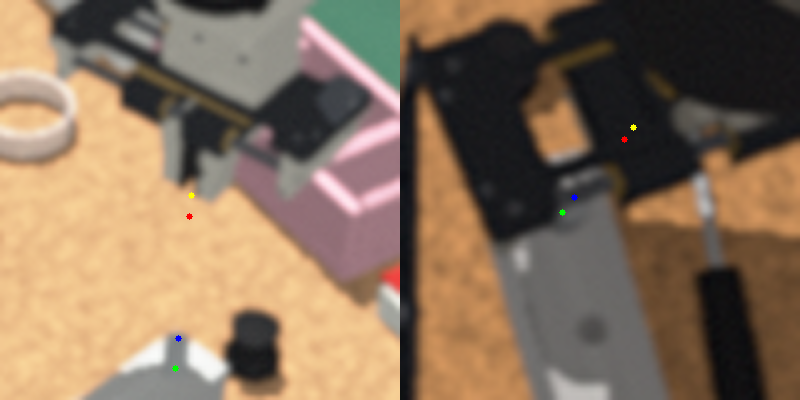

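The net pin position projects exactly onto the pin (blue and green dots at side crop (178,338) and (175,368)). The reported TCP (red) lies about 20 mm below the visible finger ends at (190,188). So the fingers only pinched the very top of the head and slipped off, and the pin stayed in its hole. I'll descend again with the fingers open and feel for the block in small steps.

```bash
python3 -m creep '{"translation":[[0,0,0],[0,0,0],[0,0,-30],[0,0,-40],[0,0,-40],[0,0,-20],[0,0,-9],[0,0,0]],"spin":[0,0,0,0,0,0,0,0],"gripper":[0.45,0.45,0.45,0.45,0.45,0.45,0.45,0.45]}' 25
python3 -m creep '{"translation":[[0,0,-2],[0,0,-1],[0,0,0]],"spin":[0,0,0],"gripper":[0.45,0.45,0.45]}'
python3 -m creep '{"translation":[[0,0,-1.5],[0,0,0]],"spin":[0,0],"gripper":[0.45,0.45]}'
python3 -m creep '{"translation":[[0,0,-1.5],[0,0,0]],"spin":[0,0],"gripper":[0.45,0.45]}'
python3 -m creep '{"translation":[[0,0,-1.5],[0,0,0]],"spin":[0,0],"gripper":[0.45,0.45]}'
```

```text
t: 14.3
eef_pos: [0.6185, -0.2692, 0.06]
ee_rot: [3.141, -0.002, -2.817]
force: [0.3, 0.6, 0.6]
width: 0.0394
gripper_force: 0.0
t: 14.6
eef_pos: [0.6197, -0.2694, 0.0592]
ee_rot: [-3.141, 0.002, -2.817]
force: [0.1, 0.1, -0.3]
width: 0.0396
gripper_force: 0.0
t: 14.8
eef_pos: [0.6191, -0.2693, 0.0569]
ee_rot: [-3.141, 0.0, -2.817]
force: [0.3, -0.3, 0.5]
width: 0.0393
gripper_force: 0.0
t: 15.0
eef_pos: [0.6189, -0.2693, 0.0549]
ee_rot: [3.141, -0.0, -2.817]
force: [0.2, -0.1, -0.3]
width: 0.0396
gripper_force: 0.0
t: 15.2
eef_pos: [0.6189, -0.2692, 0.0533]
ee_rot: [3.141, -0.0, -2.817]
force: [-0.3, 0.7, 0.6]
width: 0.0395
gripper_force: 0.0
```

TCP now reads below the block top with no contact, so the fingers are indeed shorter than reported. Continuing down.

```bash
python3 -m creep '{"translation":[[0,0,-2],[0,0,-2],[0,0,0]],"spin":[0,0,0],"gripper":[0.45,0.45,0.45]}'
python3 -m creep '{"translation":[[0,0,-2],[0,0,-1],[0,0,0]],"spin":[0,0,0],"gripper":[0.45,0.45,0.45]}'
python3 -m creep '{"translation":[[0,0,-1.5],[0,0,0]],"spin":[0,0],"gripper":[0.45,0.45]}'
```

```text
t: 15.5
eef_pos: [0.6187, -0.2692, 0.0491]
ee_rot: [3.141, -0.001, -2.817]
force: [1.2, 1.1, 0.3]
width: 0.0396
gripper_force: 0.0
t: 15.8
eef_pos: [0.6189, -0.2693, 0.0463]
ee_rot: [3.141, -0.0, -2.817]
force: [0.2, 0.6, 0.5]
width: 0.0394
gripper_force: 0.0
t: 16.0
eef_pos: [0.6189, -0.2693, 0.0449]
ee_rot: [3.141, -0.0, -2.817]
force: [-0.5, -0.4, 0.1]
width: 0.0398
gripper_force: 0.0
```

```bash
python3 -m creep '{"translation":[[0,0,-1],[0,0,0],[0,0,0],[0,0,0],[0,0,0],[0,0,0]],"spin":[0,0,0,0,0,0],"gripper":[0.12,0.12,0.12,0.12,0.12,0.12]}' 25
```

```text
t: 16.6
eef_pos: [0.6191, -0.2693, 0.0441]
ee_rot: [-3.142, 0.0, -2.817]
force: [0.4, -0.3, -0.4]
width: 0.0173
gripper_force: 25.0
```

Gripped at 17.3 mm with 25 N. Lifting and carrying to above the bore.

```bash
python3 -m creep '{"translation":[[0,0,4],[0,0,12],[0,0,25],[0,0,30],[0,0,30],[0,0,30],[0,0,10],[0,0,0]],"spin":[0,0,0,0,0,0,0,0],"gripper":[0.12,0.12,0.12,0.12,0.12,0.12,0.12,0.12]}'
python3 -m creep '{"translation":[[0,20,0],[0,40,0],[-1,45,0],[-1,50,0],[-1,50,0],[0,45,0],[0,30,0],[0,12,0]],"spin":[0,0,0,0,0,0,0,0],"gripper":[0.12,0.12,0.12,0.12,0.12,0.12,0.12,0.12]}'
python3 -m creep '{"translation":[[0,0,0],[0,0,0]],"spin":[0,0],"gripper":[0.12,0.12]}'
python3 - <<'E'
from station import *
from h import *
fs=[]
for c in('top','side'):
    f=cams.grab_frame(c);cv2.imwrite(f'pics/{c}5.png',f['img'][:,:,::-1])
    for l in('lock_pin_collar','lock_pin','case_bore'):print(c,l,[(np.round(d['centre'],4).tolist(),round(d['confidence'],2)) for d in nets.pinpoint(c,l)[:2]])
    s=get_state();p=s['eef_pos']
    foot=proj(f,p+[0,0,-.035]);hole=proj(f,[.616,.0228,.125]);print(c,'foot',foot,'hole',hole)
    x,y=np.round(hole).astype(int)-[40,40]
    o=cv2.resize(f['img'][y:y+70,x:x+80,::-1],(400,350),interpolation=cv2.INTER_CUBIC);print('crop origin',x,y,'scale 5');fs.append(o)
cv2.imwrite('pics/hover.png',cv2.hconcat(fs))
print(p,s['force'],s['width'],s['t'])
E
```

```text
t: 17.4
eef_pos: [0.6201, -0.2695, 0.1878]
ee_rot: [-3.139, 0.004, -2.817]
force: [0.3, 1.1, -0.4]
width: 0.0171
gripper_force: 25.0
t: 18.2
eef_pos: [0.6151, 0.0254, 0.1836]
ee_rot: [3.141, -0.002, -2.814]
force: [-0.2, 0.6, -0.8]
width: 0.0171
gripper_force: 25.0
t: 18.4
eef_pos: [0.6155, 0.0222, 0.1842]
ee_rot: [3.142, -0.002, -2.817]
force: [0.7, -0.1, -0.6]
width: 0.017
gripper_force: 25.0
top lock_pin_collar [([0.6155, 0.0233, 0.1992], 0.56)]
top lock_pin [([0.6181, 0.0216, 0.1483], 0.56), ([0.5864, 0.1104, -0.0005], 0.21)]
top case_bore [([0.6203, 0.0239, 0.1237], 0.84), ([0.7053, -0.2577, -0.0029], 0.35)]
top foot [287.13599991 229.24031547] hole [287.12478665 231.73895878]
crop origin 247 192 scale 5
side lock_pin_collar [([0.6157, 0.0209, 0.193], 0.48)]
side lock_pin [([0.6129, 0.0202, 0.1491], 0.62)]
side case_bore [([0.4555, -0.4843, -0.0041], 0.52)]
side foot [328.19023667 218.88468349] hole [327.98594608 225.26268478]
crop origin 288 185 scale 5
[0.61604534 0.02208513 0.18506072] [-0.00727057  0.55613697 -0.18688515] 0.01705814402884714 18.8
```

View pics/hover.png

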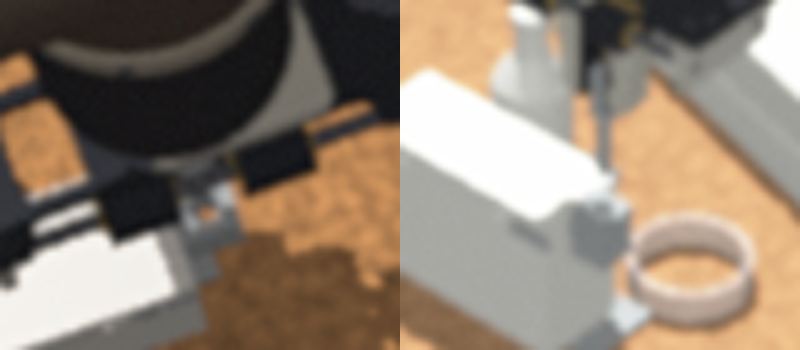

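The side crop shows the pin hanging upright at (604,110–180), directly over the eye hole at (604,205). In the top crop the uncovered part of the hole shows at (208,212), just below the pin. They are aligned to within the chamfer, so I'll descend gently and watch the force.

```bash
python3 - <<'E'
from h import *
from station import *
f=cams.grab_frame('top');g=cv2.imread('pics/top2.png',0)
q=(287,232)
for i in range(4):q=darkc(g,q)
print(q,onz(f,q,.125))
f=cams.grab_frame('side');g=cv2.imread('pics/side2.png',0);q=darkc(g,(328,226),2);print(q,onz(f,q,.125))
E
python3 -m creep '{"translation":[[0,0,-8],[0,0,-8],[0,0,-5],[0,0,0]],"spin":[0,0,0,0],"gripper":[0.12,0.12,0.12,0.12]}'
python3 -m creep '{"translation":[[0,0,-1.5],[0,0,-1.5],[0,0,0]],"spin":[0,0,0],"gripper":[0.12,0.12,0.12]}'
python3 -m creep '{"translation":[[0,0,-1.5],[0,0,-1.5],[0,0,0]],"spin":[0,0,0],"gripper":[0.12,0.12,0.12]}'
```

```text
[286.91884677 232.61007297] [0.61402369 0.02331885 0.125     ]
[327.70926518 226.28115016] [0.61275655 0.01904648 0.125     ]
t: 19.3
eef_pos: [0.6153, 0.0226, 0.1626]
ee_rot: [3.141, -0.002, -2.817]
force: [-0.8, 0.0, -1.1]
width: 0.0176
gripper_force: 25.0
t: 19.6
eef_pos: [0.616, 0.0227, 0.161]
ee_rot: [3.142, 0.0, -2.817]
force: [0.0, 0.4, -0.6]
width: 0.017
gripper_force: 25.0
t: 19.9
eef_pos: [0.6159, 0.0227, 0.1579]
ee_rot: [3.141, -0.0, -2.817]
force: [0.6, -0.0, -0.7]
width: 0.017
gripper_force: 25.0
```

```bash
for i in 1; do python3 -m creep '{"translation":[[0,0,-1.5],[0,0,-1.5],[0,0,0]],"spin":[0,0,0],"gripper":[0.12,0.12,0.12]}'; done
python3 -m creep '{"translation":[[0,0,-1.5],[0,0,-1.5],[0,0,0]],"spin":[0,0,0],"gripper":[0.12,0.12,0.12]}'
python3 -m creep '{"translation":[[0,0,-1.5],[0,0,-1.5],[0,0,0]],"spin":[0,0,0],"gripper":[0.12,0.12,0.12]}'
```

```text
t: 20.2
eef_pos: [0.6159, 0.0227, 0.1548]
ee_rot: [3.142, -0.0, -2.817]
force: [-0.1, 1.2, -0.6]
width: 0.0173
gripper_force: 25.0
t: 20.5
eef_pos: [0.6158, 0.0226, 0.1518]
ee_rot: [3.142, -0.0, -2.817]
force: [-1.0, 0.3, -0.3]
width: 0.017
gripper_force: 25.0
t: 20.8
eef_pos: [0.6159, 0.0227, 0.1488]
ee_rot: [3.141, -0.0, -2.817]
force: [0.3, -0.0, -0.3]
width: 0.017
gripper_force: 25.0
```

The pin is in the upper eye with no side load. On through the middle and lower eyes.

```bash
python3 -m creep '{"translation":[[0,0,-1.5],[0,0,-1.5],[0,0,-1.5],[0,0,0]],"spin":[0,0,0,0],"gripper":[0.12,0.12,0.12,0.12]}'
python3 -m creep '{"translation":[[0,0,-2],[0,0,-2],[0,0,-2],[0,0,0]],"spin":[0,0,0,0],"gripper":[0.12,0.12,0.12,0.12]}'
```

```text
t: 21.2
eef_pos: [0.6159, 0.0226, 0.1443]
ee_rot: [3.142, -0.0, -2.817]
force: [-0.5, 0.5, 0.2]
width: 0.017
gripper_force: 25.0
t: 21.6
eef_pos: [0.6158, 0.0226, 0.1381]
ee_rot: [3.142, -0.001, -2.817]
force: [0.8, 0.0, -0.1]
width: 0.0174
gripper_force: 25.0
```

```bash
python3 -m creep '{"translation":[[0,0,-1.5],[0,0,-1.5],[0,0,-1.5],[0,0,0]],"spin":[0,0,0,0],"gripper":[0.12,0.12,0.12,0.12]}'
python3 -m creep '{"translation":[[0,0,-1.5],[0,0,-1.5],[0,0,-1.5],[0,0,0]],"spin":[0,0,0,0],"gripper":[0.12,0.12,0.12,0.12]}'
```

```text
t: 22.0
eef_pos: [0.6159, 0.0227, 0.1338]
ee_rot: [3.142, -0.0, -2.817]
force: [-0.7, 0.3, -0.4]
width: 0.0172
gripper_force: 25.0
t: 22.4
eef_pos: [0.6159, 0.0227, 0.1292]
ee_rot: [3.142, -0.0, -2.817]
force: [-0.3, 0.1, -1.2]
width: 0.0173
gripper_force: 25.0
```

```bash
python3 -m creep '{"translation":[[0,0,-2],[0,0,-2],[0,0,-2],[0,0,-2],[0,0,-2],[0,0,-1],[0,0,0]],"spin":[0,0,0,0,0,0,0],"gripper":[0.12,0.12,0.12,0.12,0.12,0.12,0.12]}'
python3 -m creep '{"translation":[[0,0,-1],[0,0,-1],[0,0,0]],"spin":[0,0,0],"gripper":[0.12,0.12,0.12]}'
python3 -m creep '{"translation":[[0,0,-1],[0,0,0]],"spin":[0,0],"gripper":[0.12,0.12]}'
python3 -m creep '{"translation":[[0,0,-1],[0,0,0]],"spin":[0,0],"gripper":[0.12,0.12]}'
```

```text
t: 23.1
eef_pos: [0.6159, 0.0226, 0.1184]
ee_rot: [3.142, -0.0, -2.817]
force: [0.2, 0.4, -0.9]
width: 0.0171
gripper_force: 25.0
t: 23.4
eef_pos: [0.616, 0.0227, 0.1164]
ee_rot: [3.142, -0.0, -2.817]
force: [0.3, 0.7, -0.4]
width: 0.0175
gripper_force: 25.0
t: 23.6
eef_pos: [0.616, 0.0227, 0.1154]
ee_rot: [3.142, -0.0, -2.817]
force: [0.6, -0.1, -1.1]
width: 0.0172
gripper_force: 25.0
t: 23.8
eef_pos: [0.6159, 0.0227, 0.1144]
ee_rot: [3.142, -0.0, -2.817]
force: [-0.6, -0.7, 0.5]
width: 0.017
gripper_force: 25.0
```

```bash
python3 -m creep '{"translation":[[0,0,-0.7],[0,0,0]],"spin":[0,0],"gripper":[0.12,0.12]}'
python3 -m creep '{"translation":[[0,0,-0.7],[0,0,0]],"spin":[0,0],"gripper":[0.12,0.12]}'
python3 -m creep '{"translation":[[0,0,-0.7],[0,0,0]],"spin":[0,0],"gripper":[0.12,0.12]}'
```

```text
t: 24.0
eef_pos: [0.6161, 0.0227, 0.114]
ee_rot: [-3.141, 0.0, -2.817]
force: [-0.2, 0.2, 1.3]
width: 0.0172
gripper_force: 25.0
t: 24.2
eef_pos: [0.6162, 0.0227, 0.114]
ee_rot: [-3.141, 0.001, -2.816]
force: [-1.0, 0.0, 5.4]
width: 0.0172
gripper_force: 25.0
t: 24.4
eef_pos: [0.6163, 0.0227, 0.1139]
ee_rot: [-3.141, 0.001, -2.816]
force: [-3.5, -0.3, 9.0]
width: 0.0169
gripper_force: 25.0
```

The pin is seated at exactly the predicted height (0.114), with the force rising to 9 N. Releasing and withdrawing.

```bash
python3 -m creep '{"translation":[[0,0,0.8],[0,0,0],[0,0,0],[0,0,0],[0,0,0],[0,0,10],[0,0,20],[0,0,30]],"spin":[0,0,0,0,0,0,0,0],"gripper":[0.12,0.4,0.4,0.4,0.4,0.4,0.4,0.4]}'
python3 -m creep '{"translation":[[0,-10,30],[0,-40,20],[0,-45,0],[0,-45,0],[0,-45,0],[0,-45,0],[0,0,0],[0,0,0]],"spin":[0,0,0,0,0,0,0,0],"gripper":[0.4,0.4,0.4,0.4,0.4,0.4,0.4,0.4]}'
python3 - <<'E'
from station import *
from h import *
fs=[]
for c,(x,y) in(('top',(240,180)),('side',(280,180))):
    f=cams.grab_frame(c);o=cv2.resize(f['img'][y:y+80,x:x+80,::-1],(400,400),interpolation=cv2.INTER_CUBIC);fs.append(o)
    for l in('lock_pin_collar','lock_pin','half_push','ball_pin'):print(c,l,[(np.round(d['centre'],4).tolist(),round(d['confidence'],2)) for d in nets.pinpoint(c,l)[:2]])
    print(proj(f,[.616,.0227,.125]),proj(f,[.616,.0227,.155]))
cv2.imwrite('pics/final.png',cv2.hconcat(fs));s=get_state();print(s['eef_pos'],s['force'],s['width'],s['t'])
E
```

```text
t: 25.2
eef_pos: [0.6151, 0.0225, 0.173]
ee_rot: [3.141, -0.003, -2.817]
force: [1.3, 0.5, 0.1]
width: 0.0351
gripper_force: 0.0
t: 26.0
eef_pos: [0.6157, -0.2086, 0.2236]
ee_rot: [3.142, -0.0, -2.819]
force: [0.9, 1.2, -0.3]
width: 0.0352
gripper_force: 0.0
top lock_pin_collar []
top lock_pin []
top half_push []
top ball_pin [([0.5081, -0.2872, 0.0124], 0.59)]
[287.16949899 231.73719861] [286.44719958 228.70895298]
side lock_pin_collar [([0.6146, 0.0249, 0.1235], 0.62), ([0.5078, -0.2892, 0.0108], 0.36)]
side lock_pin [([0.4645, 0.4481, 0.0013], 0.57), ([0.6161, 0.0227, 0.0782], 0.4)]
side half_push [([0.5686, 0.0659, 0.0951], 0.73)]
side ball_pin [([0.5071, -0.2902, 0.012], 0.47), ([0.5582, 0.1956, 0.1219], 0.34)]
[328.0030397  225.28061505] [328.0846945 217.483512 ]
[ 0.61615633 -0.20670193  0.22337288] [ 0.50323254  0.81264352 -0.34091183] 0.034706287707159625 26.5
```

View pics/final.png

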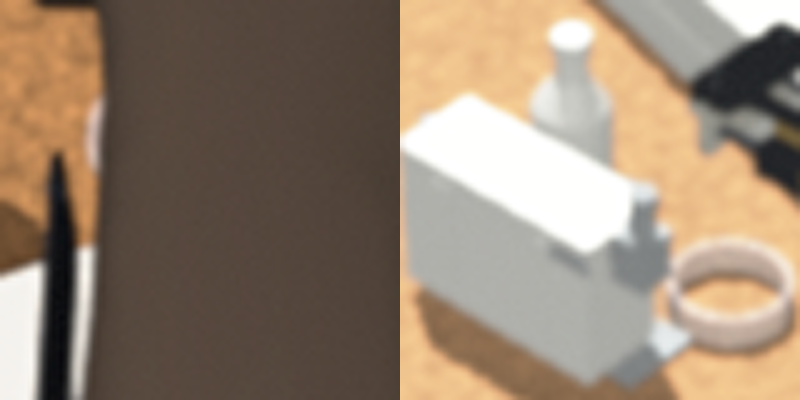

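The side crop shows the pin's head standing on the upper eye at (643,190–230). The net puts the collar at z=0.1235 and the foot at z=0.078, close to the expected 0.125 and 0.079. The case is shut and the robot is clear of everything.

```bash
python3 -c "
from station import arm
print(arm.job_done())"
```

```text
the job is handed in; nothing more can be done
None
```

The case is shut, the plain-headed lock pin is fully home through all three eyes and released, the ball-headed pin is still in the rest, and the job was handed in at about 26.5 s; the first grip slipped off the pin's head, so it took a second try.

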